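Let the small balls out of the tipping bowl past a held card

TASK

Take the sorting card from its rack and hold it upright across the two low rims at the bowl's mouth, pressing down with it so that the bowl tips and all five small balls run out through the slot under the card into the catch tray, while the card keeps both large balls in. Keep the card across the rims until the bowl has come back up, then hang it in its rack again, and leave the other things on the bench alone.

Things in the scene. Friction and masses are not known exactly. Their poses are not given: they have to be found in the camera images.
- bowl (a joint): tip angle in rad: 0 at rest, grows as the mouth goes down, stop at 0.6. Sprung back to 0 when nothing presses on it. At 0 the floor slopes 0.03 rad back, away from the mouth; level at 0.03; at 0.40 to 0.50 everything in it rolls to the mouth. Pressing straight down on the two low side rims near the mouth with 5 to 15 N tips it.
- tipper: fixed grey steel stand, 330 x 190 mm, that carries the bowl and the catch tray. Origin: on the bench below the bowl's hinge; x points from the bowl to the tray (the pouring direction), z up. The hinge runs along its y, 105 mm above the bench; two uprights hold it at y = +-86 mm, 121 mm high.
- bowl_mid (a point): point on the bowl's floor, 5 mm behind the hinge and 5 mm above it; moves with the bowl; x to the mouth, z off the floor. Aluminium bowl, flat floor 120 mm wide inside, 128 over its walls, from 80 mm behind this point to 80 mm in front; round back, open mouth at +x with no lip. Walls 50 mm high at the rear; the front 60 mm of each side is a low rim, 25 mm high.
- bowl_mouth (a point): point midway between the low rims at the height of their top edges (25 mm above the floor), 30 mm back from the end of the mouth; 45 mm from the hinge along the bowl's x, 30 mm above it along its z; moves with the bowl, x to the mouth, y across. A card standing across both rims here leaves a slot 25 mm high below it.
- tray_in (a point): middle of the catch tray's rubber floor, 10 mm above the bench; x is the pouring direction. The tray is 170 (x) x 160 (y) mm inside and part of the stand; walls reach 40 mm above its floor on the bowl side, 50 mm at the sides, 70 mm at the far end.
- card: sorting card: aluminium blade 150 (y) x 50 (z) x 4 mm (x), upright, with a wooden handle block 70 (y) x 24 (x) x 40 (z) mm centred on its upper edge, spanning 50 to 90 mm above the origin. Origin: middle of the blade's lower edge; z up, y along the blade. About 0.15 kg. Grasp the handle from above across its 24 mm.
- card_handle (a point): centre of the card's handle block, 70 mm above the blade's lower edge
- rack: fixed dark wooden rack, foot 60 x 176 mm, in which the card hangs. Slot along its y, 12 mm wide (x), 164 mm long, walls 10 mm thick reaching 58 mm above the bench; the handle's underside rests on them, the blade's lower edge 8 mm above the bench. Origin: centre of its underside. Left or right of the bowl; a steel vee block 150 x 55 x 56 mm stands on the other side.
- big0: large steel ball, 40 mm diameter, 0.26 kg, in the bowl; origin at its centre
- big1: the other large steel ball, the same
- small0: small steel ball, 16 mm diameter, in the bowl; origin at its centre
- small1: small steel ball, 16 mm diameter, in the bowl; origin at its centre
- small2: small steel ball, 16 mm diameter, in the bowl; origin at its centre
- small3: small steel ball, 16 mm diameter, in the bowl; origin at its centre
- small4: small steel ball, 16 mm diameter, in the bowl; origin at its centre
- hexnut: large loose hexagon nut, 46 mm across, 22 mm high; a bystander on the bench, to be left alone
- screwdriver: screwdriver; a bystander on the bench, to be left alone
- spanner: spanner; a bystander on the bench, to be left alone
- wirebrush: brush; a bystander on the bench, to be left alone
- disc: grinding disc, 110 mm diameter, 11 mm thick; a bystander on the bench, to be left alone
- roundbar: short round steel bar, 36 mm diameter, 90 mm high, standing on end; a bystander on the bench, to be left alone
Mind the look-alikes: they are no part of the job. There is more than one size of the card; the job needs the smaller. What is shaped like the big0 but purple is not meant.

How it is judged:
By the outcome, as a careful person would: the job done as asked, in the order asked, and still so for the second after the job is handed in, with the robot touching nothing.
It also fails if it takes over 51 s, if anything falls off the work surface, if the arm or the gripper's body presses on something with over 40 N, if the wrist force passes 120 N, or if a joint passes its speed limit or range.

ROBOT

A 6-joint arm with a two-finger parallel gripper is mounted at the origin on the work surface. World frame = base frame: x ahead of the robot, y to its left, z up, the work surface at z = 0. Lengths are in m, angles in rad, forces in N, time in s.
With the tool pointing down it reaches from about 0.25 to 0.775 m from the base axis. Payload 4 kg.
Tool frame: the origin (TCP) lies midway between the tips of the shut fingers; the grasp point (between the pads) lies 19 mm behind it; z points along the fingers, y is the direction in which the jaws open and shut (so a half turn about z gives the same grasp; the last joint's range is limited). The gripper opens to 85 mm and grips with 20 to 120 N. Pads are 22 mm wide; open, the fingers measure 114 mm over their backs; the gripper's body (76 mm by 85 mm) begins 54 mm behind the grasp point. The pads swing forward as they close: fully open they stand 13 mm farther back than shut.
Start: joints at [-1.263, 0.087, 1.371, -0, 1.684, -0.103], TCP at [0.22, -0.504, 0.231] pointing down, gripper open.
Joint ranges: [-3.1, 3.1], [-0.76, 2.03], [0.27, 2.55], [-1.08, 4.22], [0.17, 2.65], [-2.57, 2.57]. Speed limits (rad/s): [2.79, 2.79, 3.14, 3.14, 3.14, 3.14].

INTERFACE

Orientations are given as a unit quaternion [x, y, z, w].
In Python, from bench import manip, eyes gives the robot as it stands. The module is installed in compiled form; this text tells all that it offers.
- The arm moves only by the tool drive_tool, never from a script. Its argument "deltas" is a list of rows, each a list of 3 entries, a list of its own where there are three numbers: the shift along the tool's x, y, z in cm, then the turn, a rotation vector about the tool's x, y, z in degrees, then the gripper command: -1 is shut, 1 is fully open, values between are in proportion. A call has 1 to 20 rows; each row is the pose to reach, as a shift and turn from the pose commanded when the call began, along the tool's axes at that moment; what a row does not reach only later rows make up. A row lasts 1/8 s, in which the tool goes at most 62.5 mm and 10.7 degrees, less where a joint would pass 70% of its speed; a pose out of reach is approached as far as the arm can. A call with a gripper value outside its range is refused whole. The fingers move at their own pace and stop on an object; "force" is the grip in N (left out, the last holds). Time passes only in rows, so rows that repeat a pose let the fingers close. It gives the time, the measured TCP pose, the force and the opening at its end, in the units of the state.
- manip.get_obs(): the state, without advancing time (a new reading comes with each control period).
- eyes.get_image(name): name is "scene" or "top" or "wrist"; returns a dict with "color" (480x640x3 uint8, red, green, blue), "intrinsics" (3x3 intrinsics, pixels), "k1" (the pictures are not rectified: a ray, as slopes to the right and down, at radius r is drawn at 1 + k1 r^2 times it, then the intrinsics apply), "R" (3x3) and "t" (3): a world point X has camera coordinates R X + t. Camera axes: x right, y down, z forward; pixel columns grow to the right and rows downward; lengths in m; the calibration is good to about 2 mm. A picture is of the moment at which its call begins. There is no depth.
- manip.job_done(): hands the job in, once; it reports no verdict.
The state is a dict: "t": time; "qpos": joint angles; "qd": joint speeds; "joint_torque": joint torques, N m; "tcp_pos": TCP position; "tcp_rot": TCP orientation; "wrist_force": force on the tool from outside, world axes, zero at the start; "wrist_torque": the same for the moment, N m; "opening": opening from 0.0 (shut) to 1.0 (fully open).
Only numpy, scipy, OpenCV 4.12 (cv2) and the standard library are available. Lean on these libraries where they do the work, as an engineer would, in place of code of your own. Each camera call takes 0.05 s, during which the arm holds its last target.

## Working session

There is one attempt and no reset: what is moved stays moved. The work goes in short steps, Python scripts to look and compute and a tool call to move; the robot and the scene stay as the last step left them, time stands still between calls to the robot, and variables do not carry over. Pictures are saved under pics/ and viewed, and the job is handed in when it is done.

Besides the shell and the picture viewer there is one more tool, called after ">>>" in YAML: its name, and indented under it one key for each argument. drive_tool: Moves the arm, as the interface text tells. Its arguments: {"type":"object","properties":{"deltas":{"type":"array","items":{"type":"array"}},"force":{"type":"number"}},"required":["deltas"]}

```bash
mkdir -p pics; ls
python3 - <<'E'
from bench import manip, eyes
import cv2,pickle
o=manip.get_obs()
for k,v in o.items(): print(k,v)
for n in ["scene","top","wrist"]:
    d=eyes.get_image(n); cv2.imwrite(f"pics/{n}0.png",d["color"][:,:,::-1]); pickle.dump(d,open(f"{n}0.pkl","wb"))
    print(n,d["intrinsics"],d["k1"],d["R"],d["t"])
E
```

```text
pics
t 0.0
qpos [-1.26310256e+00  8.79757589e-02  1.37228077e+00  2.67016584e-06
  1.68361703e+00 -1.03129766e-01]
qd [ 1.20545656e-03  8.02808666e-04  1.02267381e-03 -3.96704504e-04
  3.41448778e-05 -2.16023470e-04]
joint_torque [-8.81256874e-04 -3.51872134e+01 -3.13269281e+01 -8.66967980e-05
  1.09508840e-02  1.08236799e-05]
tcp_pos [ 0.21947688 -0.50375561  0.23011435]
tcp_rot [ 9.78976412e-01  2.03970302e-01 -1.15124742e-04 -1.13462855e-03]
wrist_force [ 0.28347193 -0.5410339  -0.03624079]
wrist_torque [ 0.01305252  0.03021549 -0.01726347]
opening 0.9978118165374814
scene [[616.32515048   0.         315.49220733]
 [  0.         616.32515048 241.13912536]
 [  0.           0.           1.        ]] -0.20963817986181504 [[-0.78598867  0.61821228 -0.00594778]
 [ 0.44191063  0.55506058 -0.70471466]
 [-0.43236188 -0.55652613 -0.70946591]] [ 0.35592433 -0.10207338  1.74895182]
top [[561.106327     0.         329.28282024]
 [  0.         561.106327   246.29769134]
 [  0.           0.           1.        ]] -0.15249580343501212 [[ 0.02772579 -0.9995658   0.00997478]
 [-0.99537462 -0.02852499 -0.09173705]
 [ 0.09198174 -0.00738516 -0.99573331]] [-0.02088942  0.45453261  1.37252532]
wrist [[384.92042297   0.         323.49773548]
 [  0.         384.92042297 237.68552452]
 [  0.           0.           1.        ]] -0.056105241427131025 [[ 0.39952468 -0.91672051 -0.00188328]
 [-0.87069239 -0.38010592  0.31211257]
 [-0.28683584 -0.12305691 -0.95004326]] [-0.54982657 -0.03903239  0.38108229]
```

View pics/scene0.png

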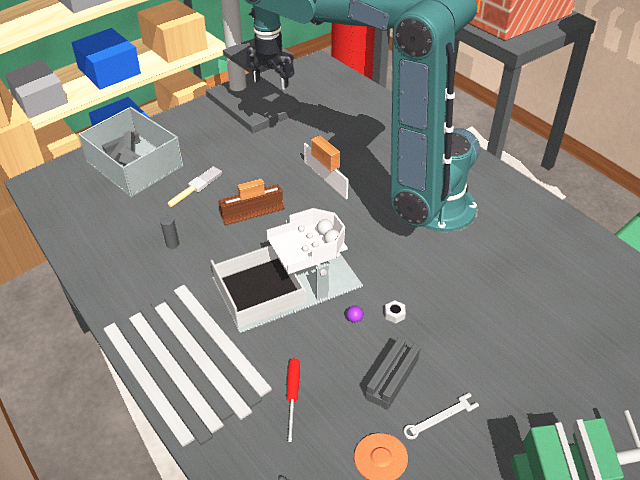

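View pics/top0.png

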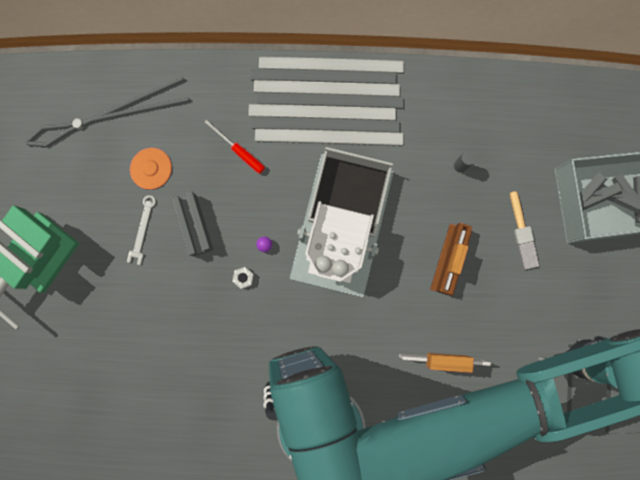

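View pics/wrist0.png

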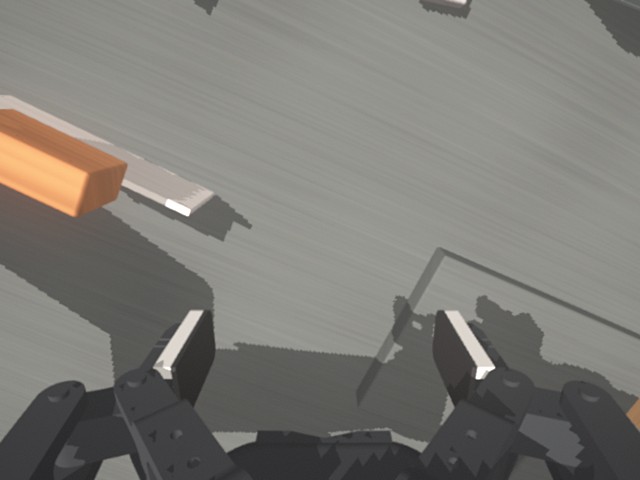

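The scene picture shows the rack with a card in it at (250,200) and a larger freestanding card at (325,165). The bowl is at (305,240), with the tray in front of it at (262,285). In the top view the rack is at (453,260), the tray at (352,187) and the bowl at (340,243). Next I'll zoom in on these to measure.

```bash
cat > h.py <<'E'
import numpy as np,cv2,pickle
from scipy.spatial.transform import Rotation as Rn
def load(f): return pickle.load(open(f,"rb"))
def dist(d): return np.array([d["k1"],0,0,0,0.])
def ray(d,px):
    p=cv2.undistortPointsIter(np.array([[px]],float),d["intrinsics"],dist(d),None,None,(3,100,1e-12))[0,0]
    v=d["R"].T@np.array([p[0],p[1],1]); c=-d["R"].T@d["t"]; return c,v/np.linalg.norm(v)
def plane(d,px,z):
    c,v=ray(d,px); return c+v*(z-c[2])/v[2]
def proj(d,X):
    X=np.atleast_2d(X).astype(float)
    return cv2.projectPoints(X,cv2.Rodrigues(d["R"])[0],d["t"],d["intrinsics"],dist(d))[0][:,0]
def tri(d1,p1,d2,p2):
    c1,v1=ray(d1,p1);c2,v2=ray(d2,p2)
    A=np.c_[v1,-v2];s=np.linalg.lstsq(A,c2-c1,rcond=None)[0]
    a=c1+v1*s[0];b=c2+v2*s[1];return (a+b)/2,np.linalg.norm(a-b)
def crop(d,x0,y0,w,h,k,f):
    cv2.imwrite(f,cv2.resize(d["color"][y0:y0+h,x0:x0+w,::-1],None,fx=k,fy=k,interpolation=cv2.INTER_CUBIC))
def snap(n,tag):
    from bench import eyes
    d=eyes.get_image(n);pickle.dump(d,open(f"{n}{tag}.pkl","wb"));return d
E
python3 - <<'E'
from h import *
t=load("top0.pkl");s=load("scene0.pkl")
crop(t,280,140,200,160,4,"pics/tc.png")
crop(s,200,170,170,165,4 if 0 else 3.5,"pics/sc.png")
E
```

```text
(no output)
```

View pics/tc.png

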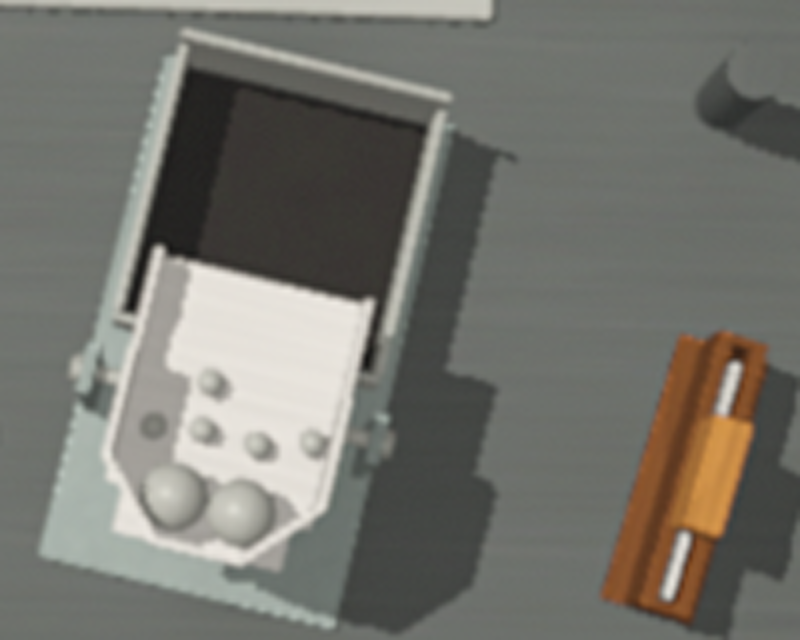

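View pics/sc.png

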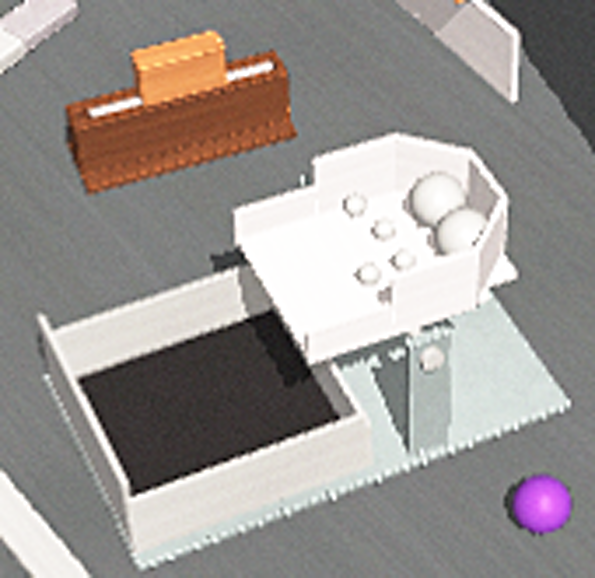

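Run:
```python
from h import *
t=load("top0.pkl");s=load("scene0.pkl")
T=lambda p,z: plane(t,((p[0]+.5)/4-.5+280,(p[1]+.5)/4-.5+140),z)
def S(p): return ((p[0]+.5)/3.5-.5+200,(p[1]+.5)/3.5-.5+170)
np.set_printoptions(precision=4,suppress=True)
def pr(n,*P):
    print(n)
    for p in P: print("  ",p)
def seg(n,a,b):
    d=b-a; print(n,a,b,"mid",(a+b)/2,"len",np.linalg.norm(d[:2]),"ang",np.degrees(np.arctan2(d[1],d[0])))
seg("blade",T((668,600),.058),T((737,362),.058))
seg("handle R side",T((718,538),.098),T((753,423),.098))
seg("handle L",T((680,530),.098),T((713,415),.098))
seg("rack slot far", T((690,618),.058),T((766,346),.058))
seg("farwall",T((184,36),.08),T((450,97),.08))
seg("baseback",T((40,555),.005),T((335,628),.005))
seg("baseback z0",T((40,555),.0),T((335,628),.0))
seg("rim ends",T((161,250),.1375),T((371,300),.1375))
seg("tray wall near",T((122,318),.05),T((378,378),.05))
for n,a,b in [("rimL",(236,209),(161,248)),("rimR",(310,361),(371,300)),("farL",(41,317),(184,34)),("farR",(128,492),(450,96))]:
    p,e=tri(s,S(a),t,((b[0]+.5)/4-.5+280,(b[1]+.5)/4-.5+140)); print(n,p,e)
for n,a,b in [("bladeend tray",(94,113),(737,362)),("bladeend back",(270,67),(668,600))]:
    p,e=tri(s,S(a),t,((b[0]+.5)/4-.5+280,(b[1]+.5)/4-.5+140)); print(n,p,e)
```

```text
blade [ 0.3542 -0.295   0.058 ] [ 0.5008 -0.3366  0.058 ] mid [ 0.4275 -0.3158  0.058 ] len 0.15231132763697228 ang -15.831877882290865
handle R side [ 0.3907 -0.3158  0.098 ] [ 0.4595 -0.3364  0.098 ] mid [ 0.4251 -0.3261  0.098 ] len 0.07182420757709415 ang -16.697942379403113
handle L [ 0.3948 -0.2929  0.098 ] [ 0.4635 -0.3122  0.098 ] mid [ 0.4292 -0.3025  0.098 ] len 0.07135838816260337 ang -15.663660276934305
rack slot far [ 0.3437 -0.3087  0.058 ] [ 0.5113 -0.3547  0.058 ] mid [ 0.4275 -0.3317  0.058 ] len 0.1737939176441216 ang -15.35129502936217
farwall [0.6873 0.0078 0.08  ] [ 0.6546 -0.1545  0.08  ] mid [ 0.671  -0.0733  0.08  ] len 0.16558886047428387 ang -101.38853360642638
baseback [0.3731 0.0887 0.005 ] [ 0.3327 -0.0968  0.005 ] mid [ 0.3529 -0.0041  0.005 ] len 0.18985081692255446 ang -102.28136889799801
baseback z0 [0.3732 0.089  0.    ] [ 0.3327 -0.0972  0.    ] mid [ 0.353  -0.0041  0.    ] len 0.1905271285344415 ang -102.28136889799801
rim ends [0.5453 0.0172 0.1375] [ 0.5199 -0.1039  0.1375] mid [ 0.5326 -0.0434  0.1375] len 0.12372737225782363 ang -101.83922201547165
tray wall near [0.5176 0.0408 0.05  ] [ 0.4852 -0.1164  0.05  ] mid [ 0.5014 -0.0378  0.05  ] len 0.1605175927257182 ang -101.62081193831354
rimL [ 0.5512 -0.0005  0.2334] 0.053675212060349226
rimR [ 0.5149 -0.0902  0.0015] 0.07073201243061736
farL [ 0.6819 -0.0125  0.209 ] 0.06789647853905259
farR [ 0.6615 -0.1416 -0.0823] 0.09013950805905357
bladeend tray [ 0.4999 -0.336   0.0568] 0.0025891022013202433
bladeend back [ 0.3553 -0.2972  0.0519] 0.002378635518895862
```

Run:
```python
from h import *
t=load("top0.pkl");s=load("scene0.pkl")
np.set_printoptions(precision=4,suppress=True)
def S(p): return ((p[0]+.5)/3.5-.5+200,(p[1]+.5)/3.5-.5+170)
Tp=lambda b:((b[0]+.5)/4-.5+280,(b[1]+.5)/4-.5+140)
for n,a,b in [("rimR end",(236,209),(371,300)),("rimL end",(310,361),(161,248)),("farR",(41,317),(450,96)),("farL",(128,492),(184,34)),("rearstepL",(393,335),(0,0))]:
    p,e=tri(s,S(a),t,Tp(b)); print(n,p,e)
# model of tipper: yaw, origin from rim ends mid at hinge x=75
yaw=np.radians(-11.9); ux=np.array([np.cos(yaw),np.sin(yaw),0]); uy=np.array([-ux[1],ux[0],0])
O=np.array([0.353,-0.0041,0])+0*ux
# project small balls/hinge
# hinge pins in top crop (78,368) & (385,440)
for z in (.105,.121):
    print(z,plane(t,Tp((85,372)),z),plane(t,Tp((378,442)),z))
mid=np.array([0.5326,-0.0434]); print("hinge from rim:",mid-0.0765*0+0-0.074*ux[:2])
print("hinge from back",np.array([.353,-.0041])+ux[:2]*0.1)
far=np.array([.671,-.0733]);print("axis dirs",np.degrees(np.arctan2(*(far-mid)[::-1])),np.degrees(np.arctan2(*(mid-np.array([.353,-.0041]))[::-1])))
```

```text
rimR end [ 0.5193 -0.1035  0.1396] 0.0007287794753563873
rimL end [0.5495 0.0188 0.1112] 0.003960866908889414
farR [ 0.6552 -0.1543  0.0785] 0.0010885919236588402
farL [0.69   0.0086 0.0716] 0.002023761712851656
rearstepL [0.6161 0.1315 0.289 ] 0.08489803996531252
0.105 [0.4774 0.0598 0.105 ] [ 0.4412 -0.1124  0.105 ]
0.121 [0.4755 0.0591 0.121 ] [ 0.4398 -0.111   0.121 ]
hinge from rim: [ 0.4602 -0.0281]
hinge from back [ 0.4509 -0.0247]
axis dirs -12.190848167478324 -12.34289285290261
```

```bash
cat >> h.py <<'E'
def go(x,y,z,yawdeg):
    """print tool-frame shift cm and rotvec deg from measured pose to TCP (x,y,z), tool down, tool-x at yaw"""
    from bench import manip
    o=manip.get_obs(); R0=Rn.from_quat(o["tcp_rot"])
    a=np.radians(yawdeg); c,s=np.cos(a),np.sin(a)
    R1=Rn.from_matrix(np.array([[c,s,0],[s,-c,0],[0,0,-1]]))
    sh=R0.inv().apply(np.array([x,y,z])-o["tcp_pos"])*100
    rv=(R0.inv()*R1).as_rotvec(degrees=True)
    X=R0.as_matrix()[:,0]
    print("t",o["t"],"tcp",o["tcp_pos"].round(4),"yaw",np.degrees(np.arctan2(X[1],X[0])).round(2),"q",np.round(o["qpos"],3),"F",np.round(o["wrist_force"],2),"M",np.round(o["wrist_torque"],2),"op",round(o["opening"],3))
    print("shift",sh.round(2),"rot",rv.round(2))
E
python3 -c "
from h import *
go(.4273,-.3152,.2,-15.8)"
```

```text
t 0.15 tcp [ 0.2195 -0.5039  0.2304] yaw 23.54 q [-1.263  0.088  1.372 -0.     1.684 -0.103] F [ 0.09  0.38 -0.15] M [-0.02  0.    0.01] op 0.999
shift [26.58 -8.99  3.06] rot [-1.000e-01  2.000e-02  3.934e+01]
```

>>> drive_tool:
  deltas:
    - [[5,-1.7,0.5],[0,0,9],1]
    - [[10,-3.4,1],[0,0,18],1]
    - [[15,-5,1.5],[0,0,27],1]
    - [[20,-6.7,2],[0,0,34],1]
    - [[24,-8.1,2.6],[0,0,39.3],1]
    - [[26.6,-9,3],[0,0,39.3],1]
    - [[26.6,-9,3],[0,0,39.3],1]
    - [[26.6,-9,3],[0,0,39.3],1]

```text
t: 1.15
tcp_pos: [0.4271, -0.3159, 0.2012]
tcp_rot: [0.991, -0.137, -0.0, 0.0]
wrist_force: [-0.5, 0.0, 0.3]
opening: 0.995
```

```bash
python3 -c "
from h import *
go(.4273,-.3152,.2,-15.8)
d=snap('wrist','1');cv2.imwrite('pics/w1.png',d['color'][:,:,::-1])
d=snap('top','1');cv2.imwrite('pics/t1.png',d['color'][:,:,::-1])
"
```

```text
t 1.15 tcp [ 0.4271 -0.3159  0.2012] yaw -15.77 q [-7.430e-01  5.400e-02  1.466e+00 -1.000e-03  1.622e+00  1.103e+00] F [-0.48  0.01  0.3 ] M [-0.07 -0.03 -0.  ] op 0.995
shift [-0.   -0.07  0.12] rot [0.03 0.04 0.03]
```

View pics/w1.png

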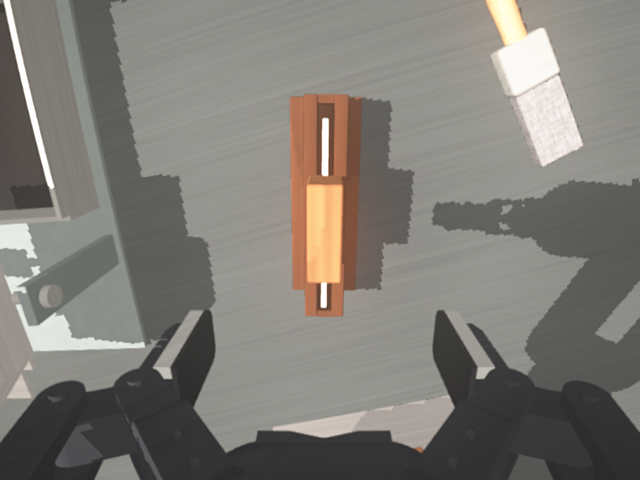

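The wrist view shows the rack upright in the picture. The handle top spans (307–342, 183–282), and the blade shows at (325,118) and (323,307). I'll check the position from this view.

```bash
python3 -c "
from h import *
np.set_printoptions(precision=4,suppress=True)
d=load('wrist1.pkl')
P=[plane(d,p,.098) for p in [(307,184),(342,184),(340.5,282),(308,282)]]
print(P,np.mean(P,0))
a=plane(d,(323.5,307),.058);b=plane(d,(325.5,117),.058);print(a,b,(a+b)/2,np.linalg.norm(a-b),np.degrees(np.arctan2(*(b-a)[1::-1])))
a=plane(d,(324,315),.058);b=plane(d,(326.5,96),.058);print('rack',a,b,(a+b)/2,np.linalg.norm(a-b),np.degrees(np.arctan2(*(b-a)[1::-1])))
go(.4273,-.3152,.064,-15.8)
"
```

```text
[array([ 0.4662, -0.3153,  0.098 ]), array([ 0.4601, -0.3371,  0.098 ]), array([ 0.3936, -0.3183,  0.098 ]), array([ 0.3998, -0.2964,  0.098 ])] [ 0.4299 -0.3168  0.098 ]
[ 0.357  -0.2956  0.058 ] [ 0.5024 -0.3381  0.058 ] [ 0.4297 -0.3168  0.058 ] 0.15141626645381107 -16.299700072545033
rack [ 0.3496 -0.2939  0.058 ] [ 0.5159 -0.3426  0.058 ] [ 0.4328 -0.3183  0.058 ] 0.17321933299207523 -16.318595613413866
t 1.25 tcp [ 0.4269 -0.3163  0.2015] yaw -15.84 q [-0.744  0.053  1.466 -0.     1.622  1.103] F [ 0.39 -0.2   0.18] M [0.01 0.01 0.02] op 0.999
shift [ 0.   -0.13 13.75] rot [ 0.03 -0.   -0.04]
```

>>> drive_tool:
  deltas:
    - [[0.15,-0.05,4],[0,0,0.2],1]
    - [[0.15,-0.05,8],[0,0,0.2],1]
    - [[0.15,-0.05,11],[0,0,0.2],1]
    - [[0.15,-0.05,13],[0,0,0.2],1]
    - [[0.15,-0.05,13.7],[0,0,0.2],1]
    - [[0.15,-0.05,13.7],[0,0,0.2],1]
    - [[0.15,-0.05,13.7],[0,0,0.2],0.2]
    - [[0.15,-0.05,13.7],[0,0,0.2],-0.2]
    - [[0.15,-0.05,13.7],[0,0,0.2],-0.6]
    - [[0.15,-0.05,13.7],[0,0,0.2],-1]
    - [[0.15,-0.05,13.7],[0,0,0.2],-1]
    - [[0.15,-0.05,13.7],[0,0,0.2],-1]
    - [[0.15,-0.05,13.7],[0,0,0.2],-1]
  force: 40

```text
t: 2.88
tcp_pos: [0.4296, -0.3157, 0.065]
tcp_rot: [0.99, -0.139, 0.001, 0.0]
wrist_force: [-0.2, 0.2, 4.7]
opening: 0.274
```

```bash
python3 -c "
from h import *
go(.4285,-.3163,.264,-15.8)
d=snap('wrist','2');cv2.imwrite('pics/w2.png',d['color'][:,:,::-1])
d=snap('scene','2');crop(d,180,120,200,150,4,'pics/s2.png')
"
```

```text
t 2.875 tcp [ 0.4296 -0.3157  0.065 ] yaw -15.96 q [-0.74   0.143  1.648  0.     1.35   1.109] F [-0.22  0.22  4.74] M [-0.01  0.08  0.03] op 0.274
shift [ -0.06   0.09 -19.9 ] rot [ 0.03 -0.07 -0.16]
```

View pics/w2.png

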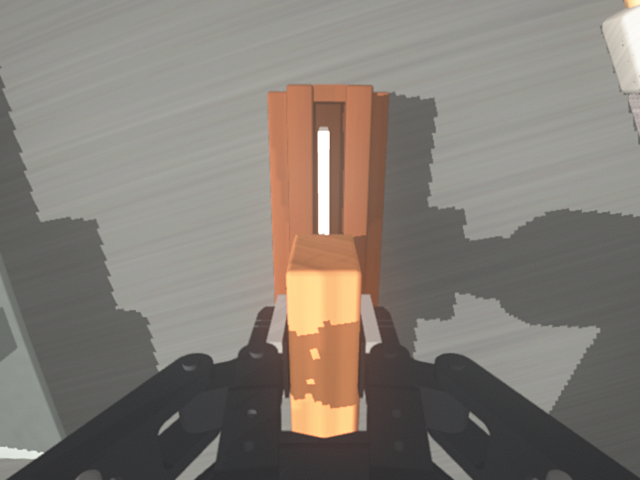

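View pics/s2.png

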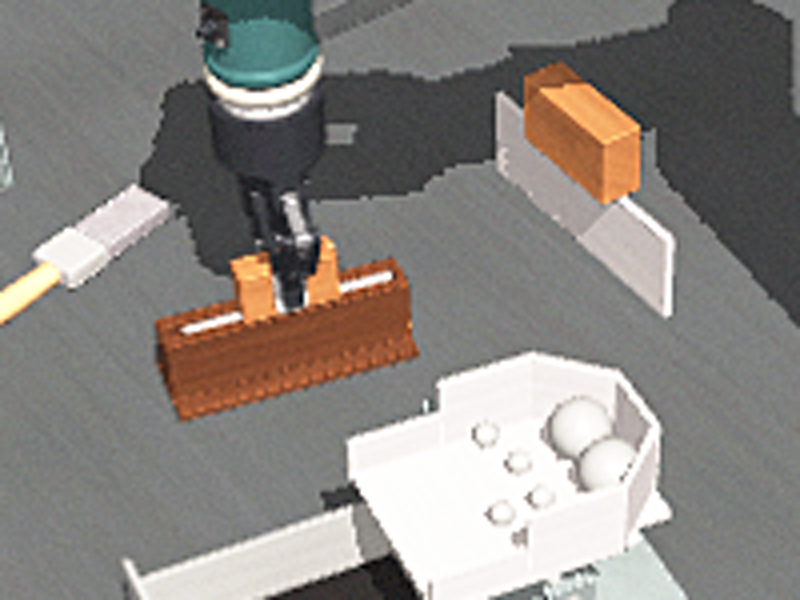

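The handle is gripped (opening 0.274, about 23 mm). The wrist view shows it between the pads at (323,350), and the blade is still inside the slot. I'll lift straight up.

>>> drive_tool:
  deltas:
    - [[0,0,-1],[0,0,0],-1]
    - [[0,0,-3],[0,0,0],-1]
    - [[0,0,-6],[0,0,0],-1]
    - [[0,0,-10],[0,0,0],-1]
    - [[0,0,-14],[0,0,0],-1]
    - [[0,0,-18],[0,0,0],-1]
    - [[0,0,-20],[0,0,0],-1]
    - [[0,0,-20],[0,0,0],-1]
    - [[0,0,-20],[0,0,0],-1]
  force: 50

```text
t: 4.1
tcp_pos: [0.4286, -0.3149, 0.2624]
tcp_rot: [0.99, -0.139, -0.001, -0.001]
wrist_force: [0.0, 0.2, -1.9]
opening: 0.273
```

```bash
python3 -c "
from h import *
u=np.array([np.cos(np.radians(-12)),np.sin(np.radians(-12))]); h=np.array([.459,-.027])
p=h+u*.0441; print(p)
go(p[0],p[1],.265,78)
d=snap('wrist','3');cv2.imwrite('pics/w3.png',d['color'][:,:,::-1])
d=snap('scene','3');crop(d,180,90,200,150,4,'pics/s3.png')
"
```

```text
[ 0.50213631 -0.03616891]
t 4.1 tcp [ 0.4286 -0.3149  0.2624] yaw -15.97 q [-0.74   0.045  1.354 -0.     1.746  1.109] F [ 0.05  0.2  -1.86] M [-0.02  0.    0.03] op 0.273
shift [ -0.6  -28.82  -0.21] rot [-2.100e-01  6.000e-02 -9.397e+01]
```

View pics/w3.png

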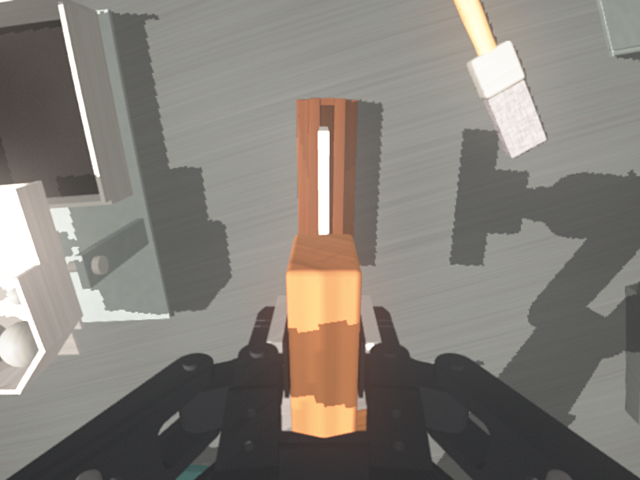

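View pics/s3.png

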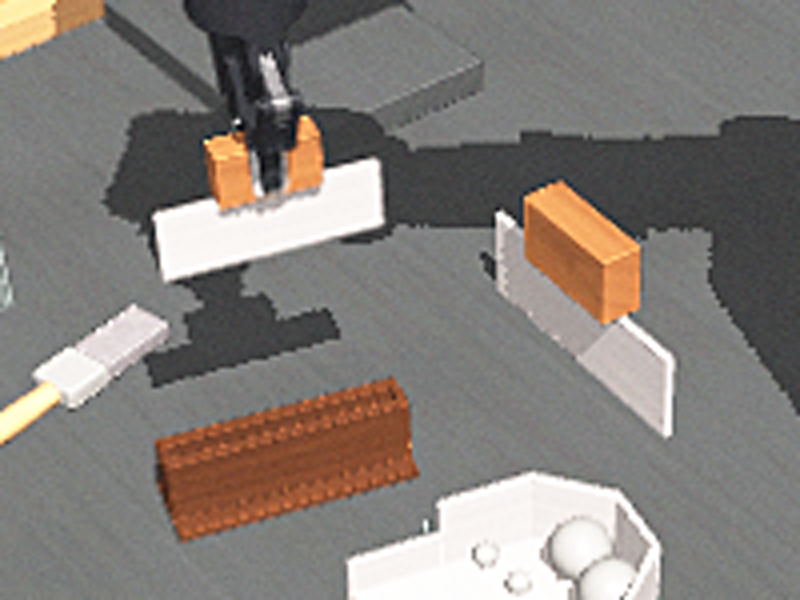

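The card is out and held level, and the rack is empty. Next I'll carry it over the bowl's mouth.

>>> drive_tool:
  deltas:
    - [[0,-2,-0.2],[0,0,-9],-1]
    - [[0,-5,-0.2],[0,0,-18],-1]
    - [[-0.1,-8.5,-0.2],[0,0,-27],-1]
    - [[-0.2,-12,-0.2],[0,0,-37],-1]
    - [[-0.3,-15.5,-0.2],[0,0,-47],-1]
    - [[-0.4,-19,-0.2],[0,0,-57],-1]
    - [[-0.5,-22.5,-0.2],[0,0,-67],-1]
    - [[-0.5,-25.5,-0.2],[0,0,-77],-1]
    - [[-0.6,-27.5,-0.2],[0,0,-86],-1]
    - [[-0.6,-28.5,-0.2],[0,0,-92],-1]
    - [[-0.6,-28.8,-0.2],[0,0,-94],-1]
    - [[-0.6,-28.8,-0.2],[0,0,-94],-1]
    - [[-0.6,-28.8,-0.2],[0,0,-94],-1]

```text
t: 5.82
tcp_pos: [0.5024, -0.0374, 0.266]
tcp_rot: [0.777, 0.629, -0.0, -0.0]
wrist_force: [0.3, 0.9, -0.7]
opening: 0.274
```

```bash
python3 -c "
from h import *
go(.5021,-.0362,.205,78)
d=snap('wrist','4');cv2.imwrite('pics/w4.png',d['color'][:,:,::-1])
d=snap('scene','4');crop(d,200,140,200,150,4,'pics/s4.png')
"
```

```text
t 5.825 tcp [ 0.5024 -0.0374  0.266 ] yaw 77.95 q [-0.187 -0.02   1.413 -0.     1.749  0.024] F [ 0.26  0.88 -0.71] M [ 0.02 -0.    0.05] op 0.274
shift [ 0.11 -0.05  6.1 ] rot [-0.03  0.02 -0.05]
```

View pics/w4.png

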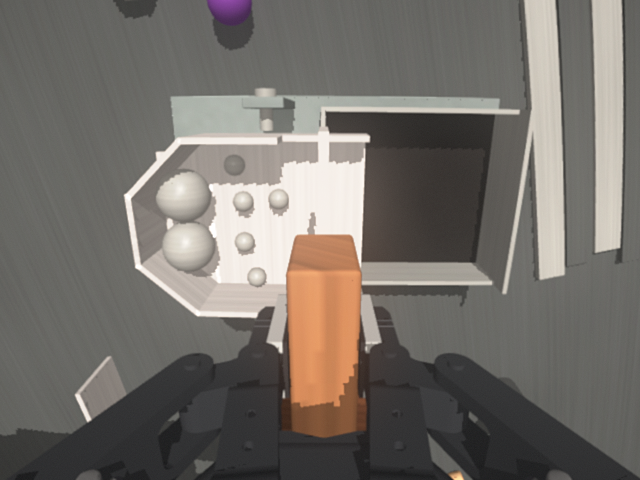

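View pics/s4.png

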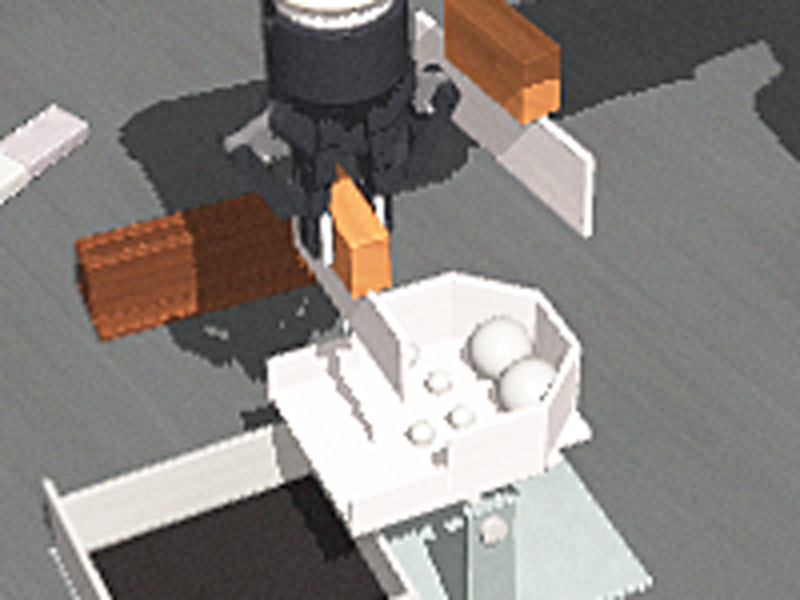

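The wrist view shows the far rim's top edge running from the step at (282,138) to the mouth end at (368,137). The blade end is at about (323,145). I'll check the mouth position from this view.

```bash
python3 -c "
from h import *
np.set_printoptions(precision=4,suppress=True)
d=load('wrist4.pkl')
h=np.array([.459,-.027]);a=np.radians(-12);u=np.array([np.cos(a),np.sin(a)]);v=np.array([-u[1],u[0]])
def L(p,z):
    P=plane(d,p,z)[:2]; return P,(P-h)@u,(P-h)@v
print('rim end',L((368.5,137),.1372)); print('step',L((281,137),.135)); print('floor mouth edge at', L((366,163),.112),L((362,262),.112))
for n,q in [('big',(184,196)),('big',(188,246))]: print(n,L(q,.129))
print('upright pin',L((265,103),.121)); 
# where blade end projects
o=np.array([.5024,-.0374]); yaw=np.radians(77.95); w=np.array([np.cos(yaw),np.sin(yaw)])
for z in (.209,.259):print(proj(d,[*(o+.075*w),z]))
crop(d,230,90,160,120,5,'pics/w4c.png')
"
```

```text
rim end (array([0.5478, 0.0185]), np.float64(0.07739022128734539), np.float64(0.06294081329285368))
step (array([0.4887, 0.0309]), np.float64(0.017023894063633152), np.float64(0.06284405788079643))
floor mouth edge at (array([ 0.545 , -0.0024]), np.float64(0.0789875584739037), np.float64(0.0419669633631256)) (array([ 0.5274, -0.0819]), np.float64(0.0783602555571964), np.float64(-0.039480588296974164))
big (array([0.4069, 0.0047]), np.float64(-0.05750906708906571), np.float64(0.02019280717778702))
big (array([ 0.3974, -0.0337]), np.float64(-0.0588316104841959), np.float64(-0.019310616430894646))
upright pin (array([0.4816, 0.0558]), np.float64(0.0048665979406080735), np.float64(0.08569040323469053))
[[319.9602 123.6962]]
[[318.8311 127.6983]]
```

View pics/w4c.png

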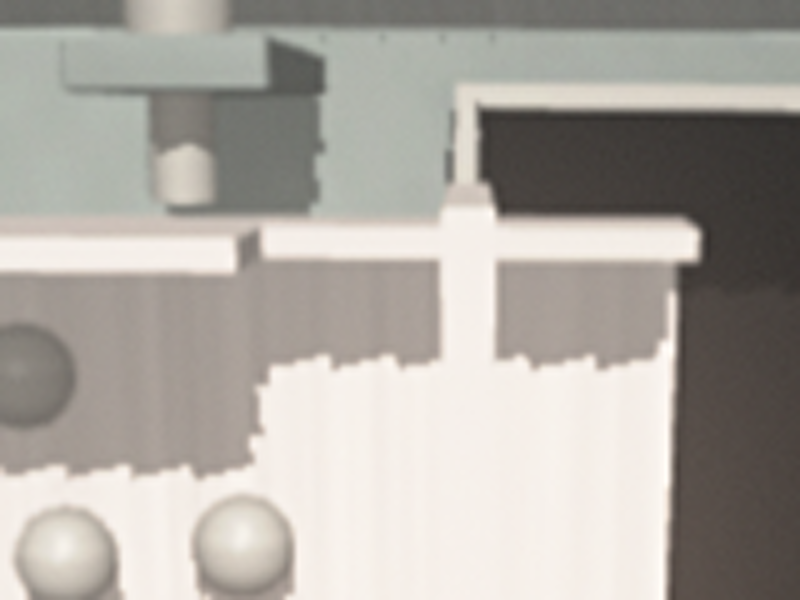

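>>> drive_tool:
  deltas:
    - [[0.1,0,2],[0,0,0],-1]
    - [[0.1,0,4],[0,0,0],-1]
    - [[0.1,0,6],[0,0,0],-1]
    - [[0.1,0,6.8],[0,0,0],-1]
    - [[0.1,0,6.9],[0,0,0],-1]
    - [[0.1,0,6.9],[0,0,0],-1]

```text
t: 6.68
tcp_pos: [0.5033, -0.0361, 0.1983]
tcp_rot: [0.777, 0.629, 0.001, 0.001]
wrist_force: [0.6, -0.6, -1.3]
opening: 0.273
```

```bash
python3 -c "
from h import *
go(.5021,-.0362,.195,78)
d=snap('wrist','5');cv2.imwrite('pics/w5.png',d['color'][:,:,::-1])
d=snap('scene','5');crop(d,230,180,160,120,5,'pics/s5.png')
"
```

```text
t 6.675 tcp [ 0.5033 -0.0361  0.1983] yaw 78.02 q [-0.184 -0.007  1.533 -0.     1.613  0.025] F [ 0.64 -0.57 -1.32] M [-0.02  0.01  0.06] op 0.273
shift [-0.03 -0.11  0.33] rot [0.1  0.   0.02]
```

View pics/w5.png

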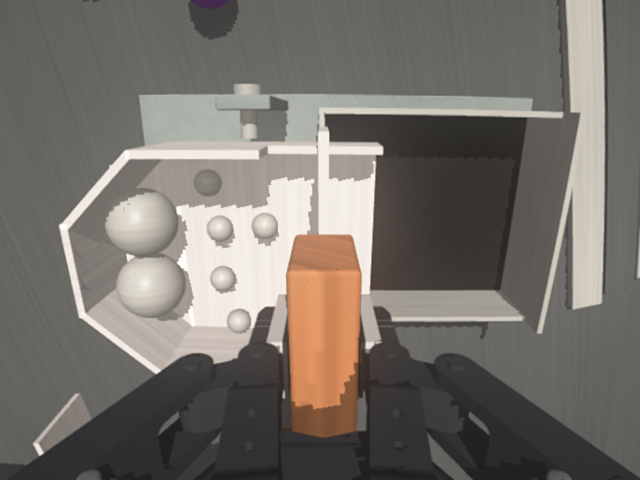

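View pics/s5.png

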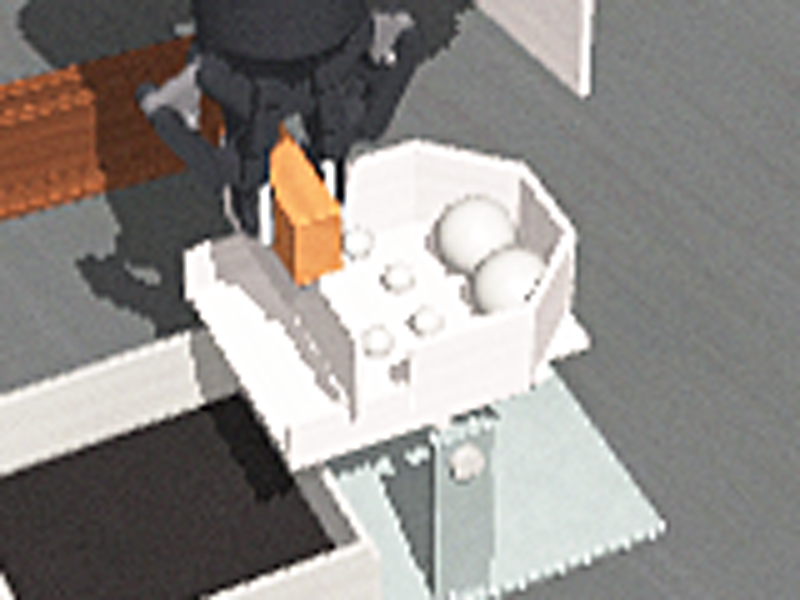

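The blade is just above both rims, about 31 mm back from the mouth end, as intended. I'll press gently, following the rim's arc.

>>> drive_tool:
  deltas:
    - [[0,0,0.3],[0,0,0],-1]
    - [[0,0,0.5],[0,0,0],-1]
    - [[0,0.1,0.7],[0,0,0],-1]
    - [[0,0.2,0.85],[0,0,0],-1]
    - [[0,0.3,0.95],[0,0,0],-1]
    - [[0,0.35,1.1],[0,0,0],-1]
    - [[0,0.45,1.25],[0,0,0],-1]
    - [[0,0.5,1.4],[0,0,0],-1]
    - [[0,0.5,1.4],[0,0,0],-1]
    - [[0,0.5,1.4],[0,0,0],-1]

```text
t: 8.02
tcp_pos: [0.5081, -0.037, 0.1856]
tcp_rot: [0.777, 0.63, 0.001, 0.001]
wrist_force: [-1.6, -0.8, 5.0]
opening: 0.273
```

```bash
python3 -c "
from h import *
go(.5021,-.0362,.195,78)
d=snap('wrist','6');cv2.imwrite('pics/w6.png',d['color'][:,:,::-1])
d=snap('scene','6');crop(d,200,180,200,150,4,'pics/s6.png')
"
```

```text
t 8.025 tcp [ 0.5081 -0.037   0.1856] yaw 78.04 q [-0.184  0.008  1.543 -0.     1.587  0.025] F [-1.57 -0.78  4.99] M [0.14 0.34 0.02] op 0.273
shift [-0.04 -0.6  -0.94] rot [0.16 0.   0.04]
```

View pics/w6.png

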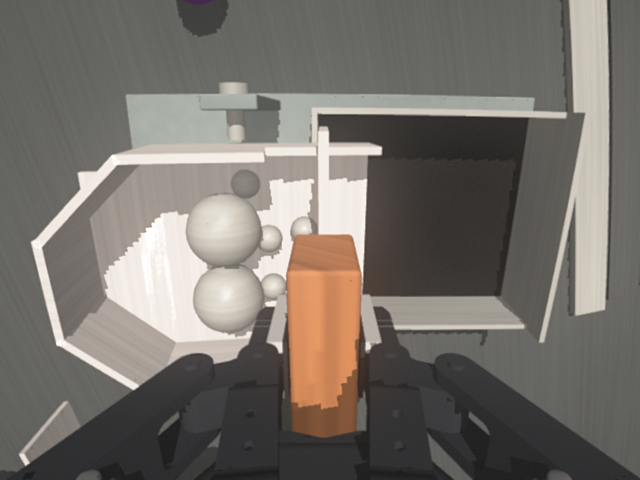

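View pics/s6.png

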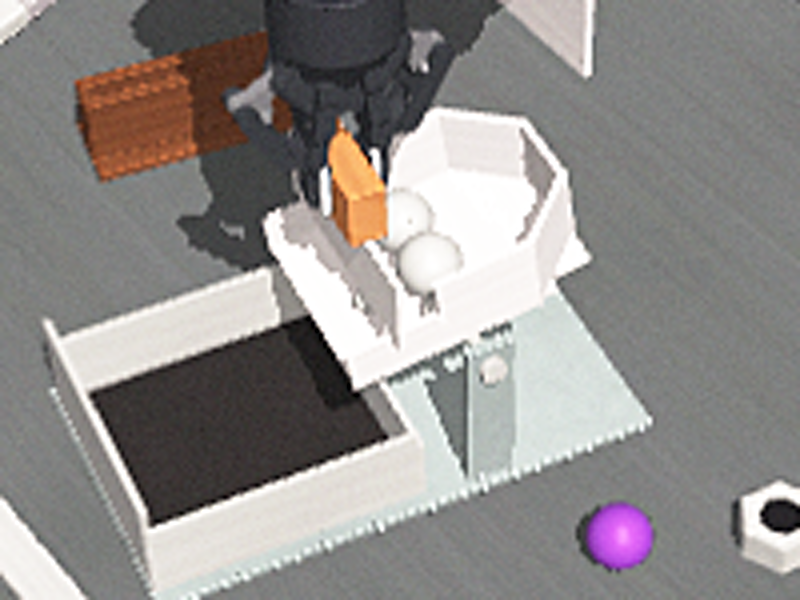

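The bowl is tipping, the balls are rolling to the mouth behind the card, and the force is 5 N. I'll continue to about 0.42 rad.

>>> drive_tool:
  deltas:
    - [[0,0.05,0.15],[0,0,0],-1]
    - [[0,0.1,0.3],[0,0,0],-1]
    - [[0,0.15,0.45],[0,0,0],-1]
    - [[0,0.2,0.6],[0,0,0],-1]
    - [[0,0.25,0.75],[0,0,0],-1]
    - [[0,0.3,0.9],[0,0,0],-1]
    - [[0,0.33,1.05],[0,0,0],-1]
    - [[0,0.37,1.2],[0,0,0],-1]
    - [[0,0.4,1.35],[0,0,0],-1]
    - [[0,0.4,1.4],[0,0,0],-1]
    - [[0,0.4,1.4],[0,0,0],-1]
    - [[0,0.4,1.4],[0,0,0],-1]
    - [[0,0.4,1.4],[0,0,0],-1]
    - [[0,0.4,1.4],[0,0,0],-1]

```text
t: 9.88
tcp_pos: [0.5138, -0.0383, 0.1706]
tcp_rot: [0.777, 0.629, 0.002, 0.002]
wrist_force: [6.1, -1.0, 3.8]
opening: 0.268
```

```bash
python3 -c "
from h import *
go(.5021,-.0362,.195,78)
d=snap('wrist','7');cv2.imwrite('pics/w7.png',d['color'][:,:,::-1])
d=snap('scene','7');crop(d,200,180,200,150,4,'pics/s7.png')
"
```

```text
t 9.875 tcp [ 0.5138 -0.0383  0.1706] yaw 78.03 q [-0.184  0.025  1.556 -0.     1.554  0.025] F [ 6.07 -0.96  3.81] M [-0.26 -1.24 -0.04] op 0.268
shift [-0.04 -1.17 -2.45] rot [ 0.35 -0.    0.03]
```

View pics/w7.png

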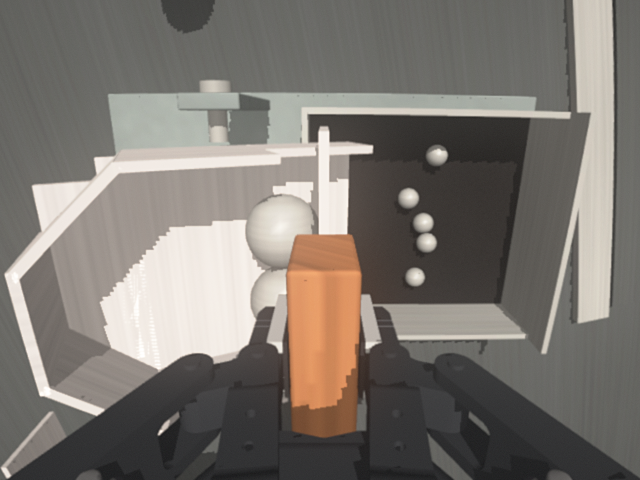

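View pics/s7.png

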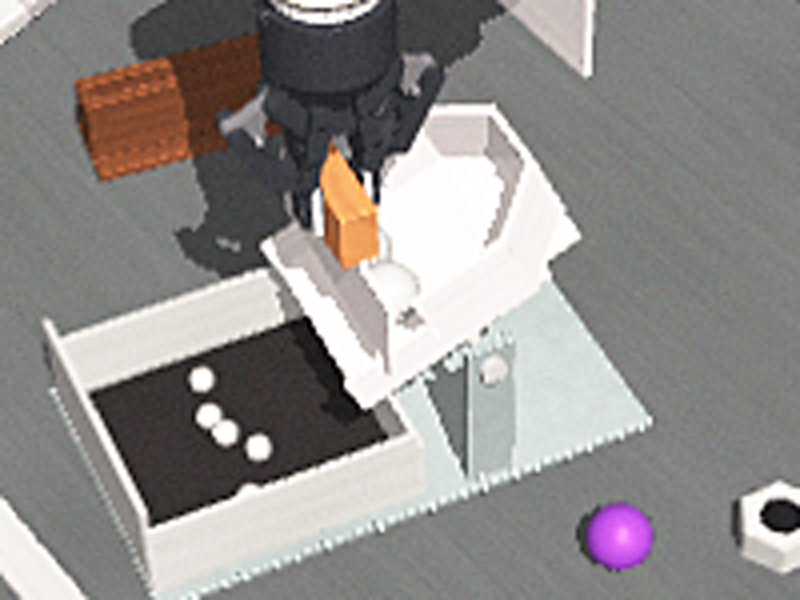

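All five small balls are in the tray, at (437,155), (408,198), (423,222), (427,242) and (415,276) in the wrist view. Both large balls are held behind the card. I'll ease the bowl back up with the card still on the rims.

>>> drive_tool:
  deltas:
    - [[0,-0.03,-0.15],[0,0,0],-1]
    - [[0,-0.07,-0.3],[0,0,0],-1]
    - [[0,-0.11,-0.45],[0,0,0],-1]
    - [[0,-0.15,-0.6],[0,0,0],-1]
    - [[0,-0.2,-0.75],[0,0,0],-1]
    - [[0,-0.25,-0.9],[0,0,0],-1]
    - [[0,-0.3,-1.05],[0,0,0],-1]
    - [[0,-0.35,-1.2],[0,0,0],-1]
    - [[0,-0.4,-1.35],[0,0,0],-1]
    - [[0,-0.47,-1.5],[0,0,0],-1]
    - [[0,-0.54,-1.65],[0,0,0],-1]
    - [[0,-0.6,-1.8],[0,0,0],-1]
    - [[0,-0.67,-1.95],[0,0,0],-1]
    - [[0,-0.75,-2.1],[0,0,0],-1]
    - [[0,-0.8,-2.2],[0,0,0],-1]
    - [[0,-0.85,-2.27],[0,0,0],-1]
    - [[0,-0.85,-2.27],[0,0,0],-1]
    - [[0,-0.85,-2.27],[0,0,0],-1]

```text
t: 12.22
tcp_pos: [0.503, -0.0359, 0.1918]
tcp_rot: [0.777, 0.63, -0.0, -0.0]
wrist_force: [2.5, 0.8, 4.7]
opening: 0.274
```

```bash
python3 -c "
from h import *
go(.5021,-.0362,.195,78)
d=snap('wrist','8');cv2.imwrite('pics/w8.png',d['color'][:,:,::-1])
d=snap('scene','8');crop(d,200,180,200,150,4,'pics/s8.png')
"
```

```text
t 12.225 tcp [ 0.503  -0.0359  0.1918] yaw 78.04 q [-0.184 -0.003  1.542 -0.     1.603  0.025] F [2.47 0.83 4.69] M [-0.04 -0.68 -0.05] op 0.274
shift [-0.05 -0.09 -0.32] rot [-0.04  0.    0.04]
```

View pics/w8.png

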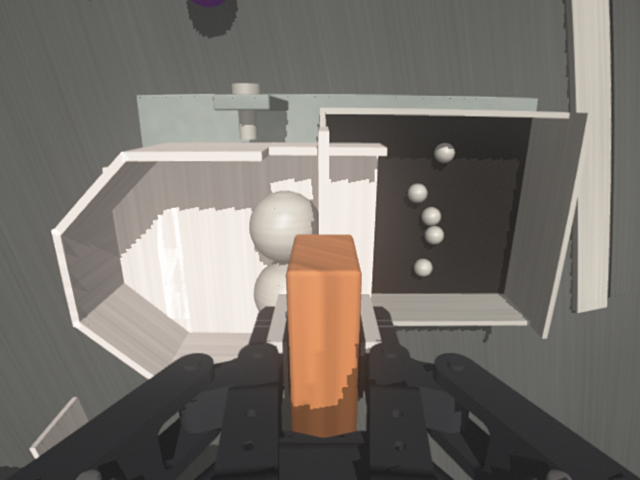

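View pics/s8.png

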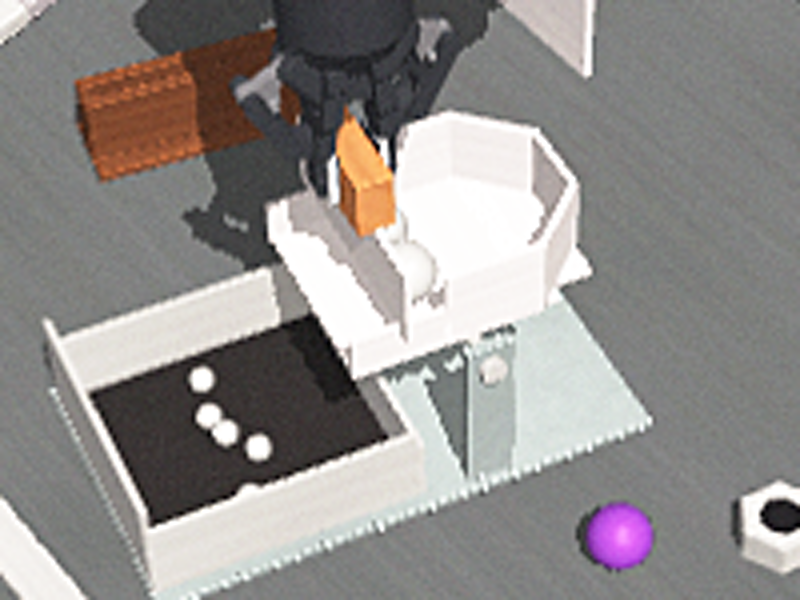

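The bowl is almost up but the rims still carry about 5 N, and the big balls rest at the card on a nearly level floor. I'll ease up slowly and wait for them to roll back.

>>> drive_tool:
  deltas:
    - [[0,-0.03,-0.05],[0,0,0],-1]
    - [[0,-0.05,-0.1],[0,0,0],-1]
    - [[0,-0.08,-0.15],[0,0,0],-1]
    - [[0,-0.1,-0.18],[0,0,0],-1]
    - [[0,-0.1,-0.18],[0,0,0],-1]
    - [[0,-0.1,-0.18],[0,0,0],-1]
    - [[0,-0.1,-0.18],[0,0,0],-1]
    - [[0,-0.1,-0.18],[0,0,0],-1]
    - [[0,-0.1,-0.18],[0,0,0],-1]
    - [[0,-0.1,-0.18],[0,0,0],-1]

```text
t: 13.58
tcp_pos: [0.5018, -0.0357, 0.1933]
tcp_rot: [0.777, 0.63, -0.001, -0.001]
wrist_force: [0.3, -0.3, -1.1]
opening: 0.274
```

```bash
python3 -c "
from h import *
go(.5021,-.0362,.195,78)
d=snap('wrist','9');cv2.imwrite('pics/w9.png',d['color'][:,:,::-1])
d=snap('scene','9');crop(d,200,180,200,150,4,'pics/s9.png')
"
```

```text
t 13.575 tcp [ 0.5018 -0.0357  0.1933] yaw 78.04 q [-0.184 -0.006  1.542 -0.     1.607  0.025] F [ 0.27 -0.29 -1.08] M [ 0.03  0.12 -0.01] op 0.274
shift [-0.04  0.04 -0.17] rot [-0.09  0.01  0.04]
```

View pics/w9.png

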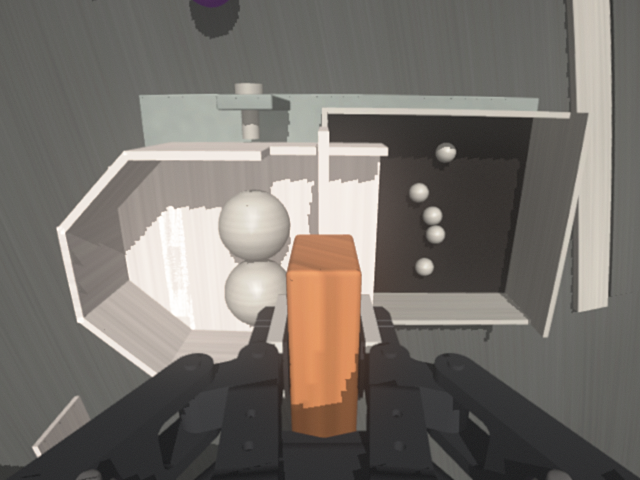

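View pics/s9.png

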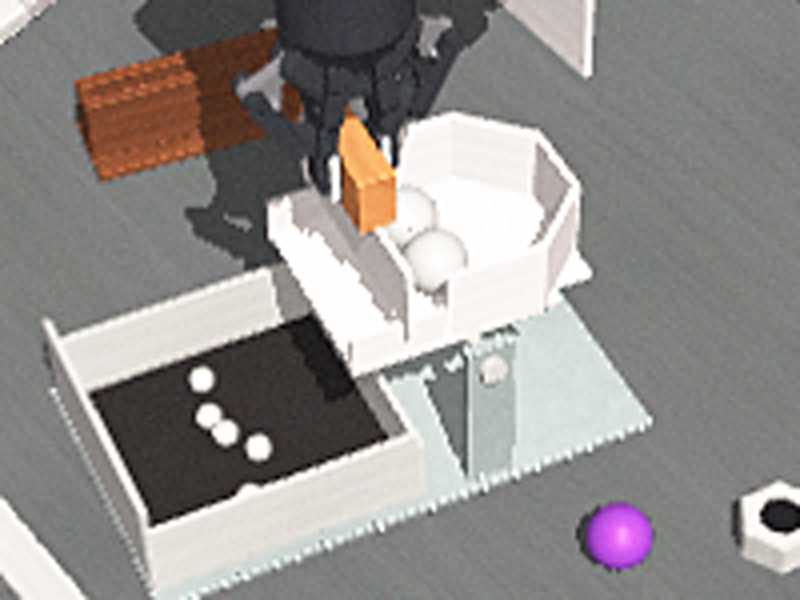

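The bowl is back at rest with no force on the card, and the large balls are rolling to the rear. I'll hold the card a moment longer and then lift.

>>> drive_tool:
  deltas:
    - [[0,0,0],[0,0,0],-1]
    - [[0,0,0],[0,0,0],-1]
    - [[0,0,0],[0,0,0],-1]
    - [[0,0,0],[0,0,0],-1]
    - [[0,0,0],[0,0,0],-1]
    - [[0,0,0],[0,0,0],-1]
    - [[0,0,0],[0,0,0],-1]
    - [[0,0,0],[0,0,0],-1]
    - [[0,0,0],[0,0,0],-1]
    - [[0,0,0],[0,0,0],-1]
    - [[0,0,-1],[0,0,0],-1]
    - [[0,0,-3],[0,0,0],-1]
    - [[0,0,-5.5],[0,0,0],-1]
    - [[0,0,-7],[0,0,0],-1]
    - [[0,0,-7.3],[0,0,0],-1]
    - [[0,0,-7.3],[0,0,0],-1]

```text
t: 15.68
tcp_pos: [0.5021, -0.0358, 0.2663]
tcp_rot: [0.777, 0.63, -0.0, -0.0]
wrist_force: [-0.2, -0.7, -1.8]
opening: 0.276
```

```bash
python3 -c "
from h import *
go(.4286,-.3149,.2624,-16)
d=snap('wrist','10');cv2.imwrite('pics/w10.png',d['color'][:,:,::-1])
"
```

```text
t 15.675 tcp [ 0.5021 -0.0358  0.2663] yaw 78.04 q [-0.184 -0.021  1.413 -0.     1.75   0.025] F [-0.19 -0.71 -1.79] M [ 0.03 -0.    0.02] op 0.276
shift [-28.83  -1.41   0.4 ] rot [-3.000e-02  4.000e-02  9.404e+01]
```

View pics/w10.png

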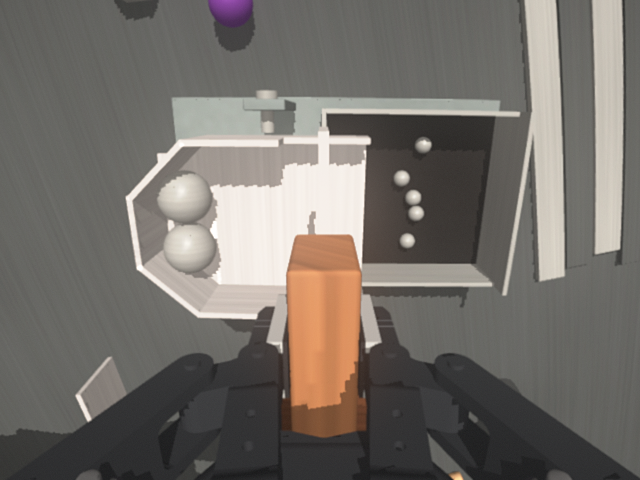

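The two large balls are back at the rear at (186,198) and (190,247), and five small ones are in the tray. The handle is in the same image position as before, so it has not slipped. Going back above the rack.

>>> drive_tool:
  deltas:
    - [[-2,-0.1,0.1],[0,0,9],-1]
    - [[-5,-0.2,0.2],[0,0,18],-1]
    - [[-8.5,-0.4,0.3],[0,0,27],-1]
    - [[-12,-0.6,0.4],[0,0,37],-1]
    - [[-15.5,-0.8,0.4],[0,0,47],-1]
    - [[-19,-0.9,0.4],[0,0,57],-1]
    - [[-22.5,-1.1,0.4],[0,0,67],-1]
    - [[-25.5,-1.2,0.4],[0,0,77],-1]
    - [[-27.5,-1.3,0.4],[0,0,86],-1]
    - [[-28.5,-1.4,0.4],[0,0,92],-1]
    - [[-28.8,-1.4,0.4],[0,0,94],-1]
    - [[-28.8,-1.4,0.4],[0,0,94],-1]
    - [[-28.8,-1.4,0.4],[0,0,94],-1]

```text
t: 17.35
tcp_pos: [0.429, -0.3141, 0.2626]
tcp_rot: [0.99, -0.138, -0.0, -0.0]
wrist_force: [1.0, -0.1, -0.4]
opening: 0.276
```

```bash
python3 -c "
from h import *
go(.4296,-.3157,.13,-15.96)
d=snap('wrist','11');cv2.imwrite('pics/w11.png',d['color'][:,:,::-1])
a=load('wrist3.pkl')['color'];b=d['color'];crop(d,260,80,130,160,4,'pics/w11c.png')
crop(load('wrist3.pkl'),260,80,130,160,4,'pics/w3c.png')
c=np.hstack([cv2.imread('pics/w3c.png'),cv2.imread('pics/w11c.png')]);cv2.imwrite('pics/cmp.png',cv2.resize(c,None,fx=.75,fy=.75))
"
```

```text
t 17.35 tcp [ 0.429  -0.3141  0.2626] yaw -15.87 q [-0.739  0.043  1.356  0.     1.743  1.109] F [ 0.98 -0.13 -0.43] M [-0.01 -0.03 -0.01] op 0.276
shift [ 0.1   0.14 13.26] rot [-0.02  0.02  0.09]
```

View pics/cmp.png

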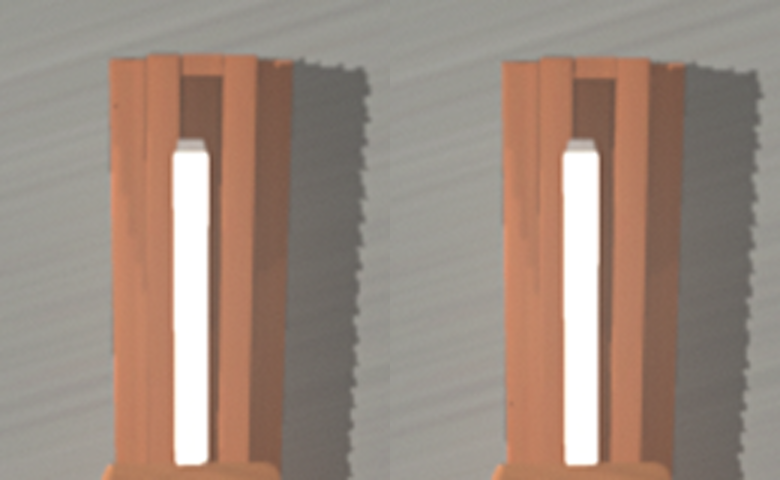

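```bash
python3 -c "
from h import *
crop(load('wrist2.pkl'),260,80,140,160,4,'pics/w2c.png')
d=load('wrist2.pkl')
for p in [(314,110),(344,110),(316,220),(344,220)]: print(plane(d,p,.058))
"
```

```text
[ 0.51015672 -0.33459082  0.058     ]
[ 0.50709606 -0.34532264  0.058     ]
[ 0.46919427 -0.32340915  0.058     ]
[ 0.46608626 -0.33428749  0.058     ]
```

View pics/w2c.png

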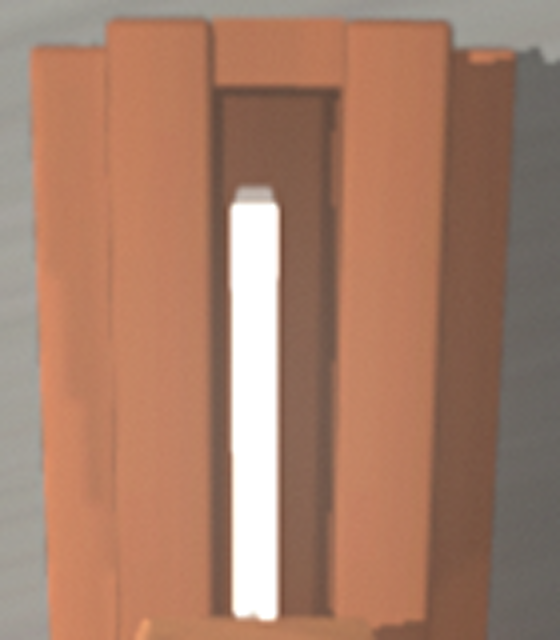

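At the grasp the blade sat about 2 mm off the slot's centre line and about 3 mm off along the slot, so I'll correct for both. I'll lower to just above the slot and look.

>>> drive_tool:
  deltas:
    - [[0.4,0.34,3],[0,0,0.1],-1]
    - [[0.4,0.34,7],[0,0,0.1],-1]
    - [[0.4,0.34,10.5],[0,0,0.1],-1]
    - [[0.4,0.34,12.8],[0,0,0.1],-1]
    - [[0.4,0.34,13.4],[0,0,0.1],-1]
    - [[0.4,0.34,13.4],[0,0,0.1],-1]
    - [[0.4,0.34,13.4],[0,0,0.1],-1]

```text
t: 18.27
tcp_pos: [0.4326, -0.3196, 0.1306]
tcp_rot: [0.99, -0.14, 0.001, 0.001]
wrist_force: [-0.3, 0.5, -1.1]
opening: 0.272
```

```bash
python3 -c "
from h import *
d=snap('wrist','12');crop(d,250,80,150,160,3.7,'pics/w12c.png')
u=np.array([np.cos(np.radians(-16)),np.sin(np.radians(-16))]);v=np.array([u[1],-u[0]])
p=np.array([.4296,-.3157])+.003*u+.002*v;print(p)
go(p[0],p[1],.066,-16)
"
```

```text
[ 0.43193251 -0.31844944]
t 18.325 tcp [ 0.4326 -0.3197  0.1306] yaw -16.05 q [-0.742  0.1    1.558 -0.     1.48   1.109] F [ 0.54 -0.24 -0.71] M [-0.03 -0.05  0.02] op 0.269
shift [-0.12 -0.11  6.46] rot [ 0.09 -0.16 -0.05]
```

View pics/w12c.png

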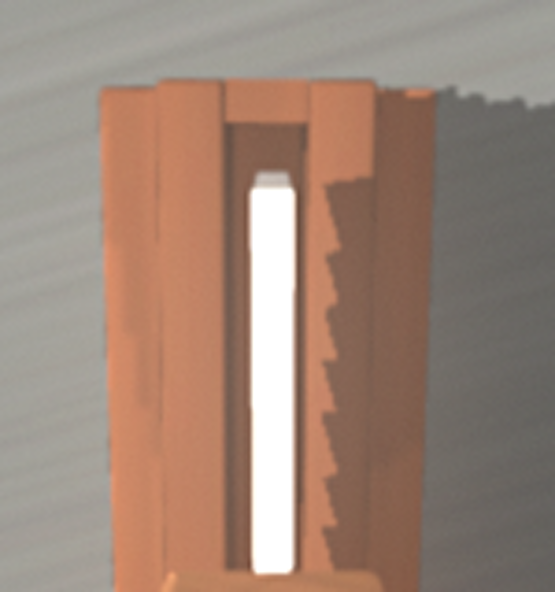

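The blade lines up with the slot (272 against 266 in the crop), needing about −1 mm. I'll lower it in.

>>> drive_tool:
  deltas:
    - [[-0.1,-0.1,0.5],[0,0,0],-1]
    - [[-0.1,-0.1,1.2],[0,0,0],-1]
    - [[-0.1,-0.1,2.2],[0,0,0],-1]
    - [[-0.1,-0.1,3.4],[0,0,0],-1]
    - [[-0.1,-0.1,4.6],[0,0,0],-1]
    - [[-0.1,-0.1,5.6],[0,0,0],-1]
    - [[-0.1,-0.1,6.1],[0,0,0],-1]
    - [[-0.1,-0.1,6.4],[0,0,0],-1]
    - [[-0.1,-0.1,6.4],[0,0,0],-1]
    - [[-0.1,-0.1,6.4],[0,0,0],-1]

```text
t: 19.58
tcp_pos: [0.4314, -0.318, 0.0651]
tcp_rot: [0.99, -0.14, 0.0, 0.0]
wrist_force: [0.4, -0.7, -0.9]
opening: 0.274
```

```bash
python3 -c "
from h import *
d=snap('wrist','13');crop(d,200,80,240,180,3.3,'pics/w13.png')
go(.432,-.3184,.065,-16)
"
```

```text
t 19.625 tcp [ 0.4313 -0.318   0.0651] yaw -16.06 q [-0.741  0.149  1.641 -0.     1.351  1.11 ] F [-0.26 -0.25 -0.69] M [-0.01  0.03  0.01] op 0.27
shift [0.08 0.02 0.01] rot [ 0.02 -0.04 -0.06]
```

View pics/w13.png

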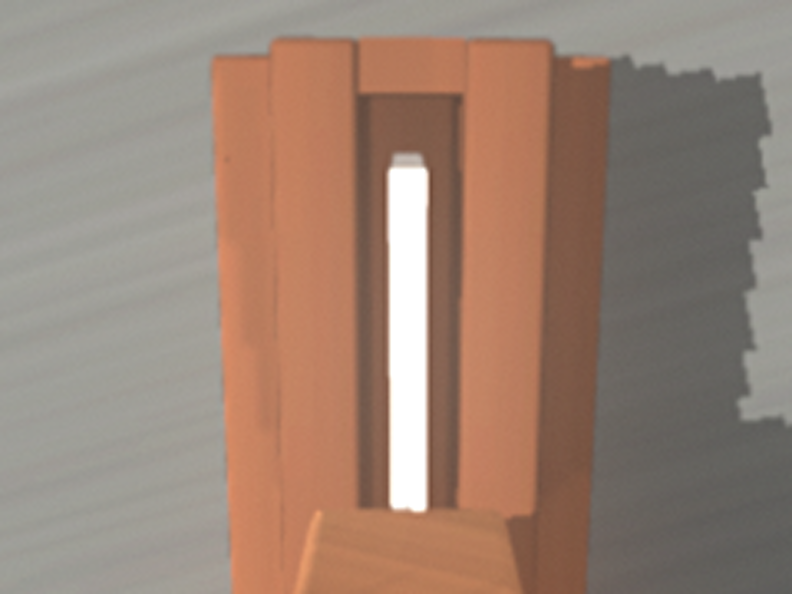

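The blade is centred in the slot (408 between 358 and 462 in the crop). I'll lower the last bit until the handle seats.

>>> drive_tool:
  deltas:
    - [[0,0,0.05],[0,0,0],-1]
    - [[0,0,0.1],[0,0,0],-1]
    - [[0,0,0.1],[0,0,0],-1]

```text
t: 20.0
tcp_pos: [0.4313, -0.318, 0.065]
tcp_rot: [0.99, -0.14, 0.0, 0.0]
wrist_force: [-1.7, 1.6, 5.0]
opening: 0.274
```

```bash
python3 -c "
from h import *
go(.432,-.3184,.065,-16)
"
```

```text
t 20.0 tcp [ 0.4313 -0.318   0.065 ] yaw -16.06 q [-0.741  0.149  1.641 -0.     1.351  1.11 ] F [-1.74  1.6   4.95] M [ 0.27  0.29 -0.04] op 0.274
shift [ 0.07  0.02 -0.  ] rot [ 0.03 -0.05 -0.06]
```

It is seated, at 5 N. I'll release and retreat upward.

>>> drive_tool:
  deltas:
    - [[0,0,0.05],[0,0,0],-0.3]
    - [[0,0,0.05],[0,0,0],0]
    - [[0,0,0.05],[0,0,0],0.4]
    - [[0,0,0.05],[0,0,0],1]
    - [[0,0,0],[0,0,0],1]
    - [[0,0,0],[0,0,0],1]
    - [[0,0,-1],[0,0,0],1]
    - [[0,0,-4],[0,0,0],1]
    - [[0,0,-8],[0,0,0],1]
    - [[0,0,-12],[0,0,0],1]
    - [[0,0,-15],[0,0,0],1]
    - [[0,0,-16],[0,0,0],1]
    - [[0,0,-16],[0,0,0],1]

```text
t: 21.62
tcp_pos: [0.4313, -0.3179, 0.2243]
tcp_rot: [0.99, -0.14, 0.0, 0.0]
wrist_force: [-0.1, -0.5, -0.7]
opening: 0.997
```

```bash
python3 -c "
from h import *
go(.432,-.3184,.065,-16)
d=snap('wrist','14');crop(d,200,60,240,180,3.3,'pics/w14.png')
d=snap('scene','14');cv2.imwrite('pics/s14.png',d['color'][:,:,::-1])
d=snap('top','14');crop(d,240,120,260,190,3,'pics/t14.png')
"
```

```text
t 21.625 tcp [ 0.4313 -0.3179  0.2243] yaw -16.06 q [-0.741  0.056  1.418 -0.     1.667  1.11 ] F [-0.1  -0.47 -0.65] M [0.03 0.02 0.04] op 0.997
shift [ 0.07  0.02 15.93] rot [ 0.03 -0.06 -0.06]
```

View pics/w14.png

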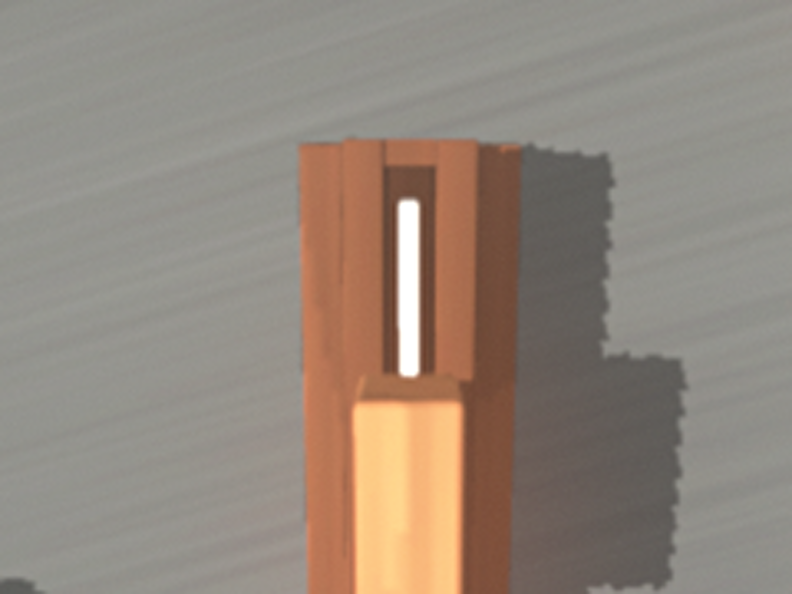

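View pics/s14.png

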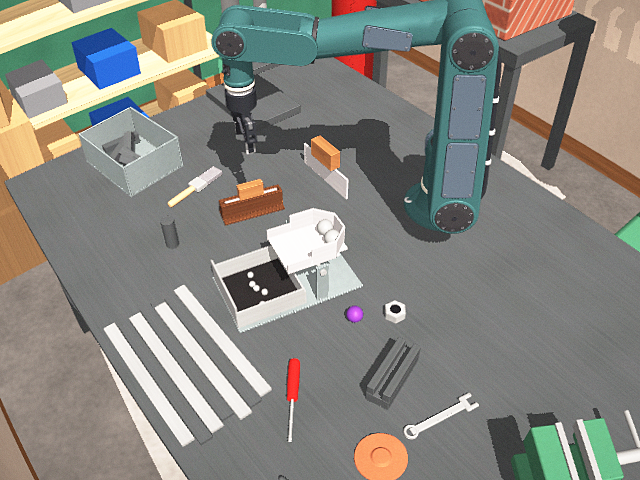

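View pics/t14.png

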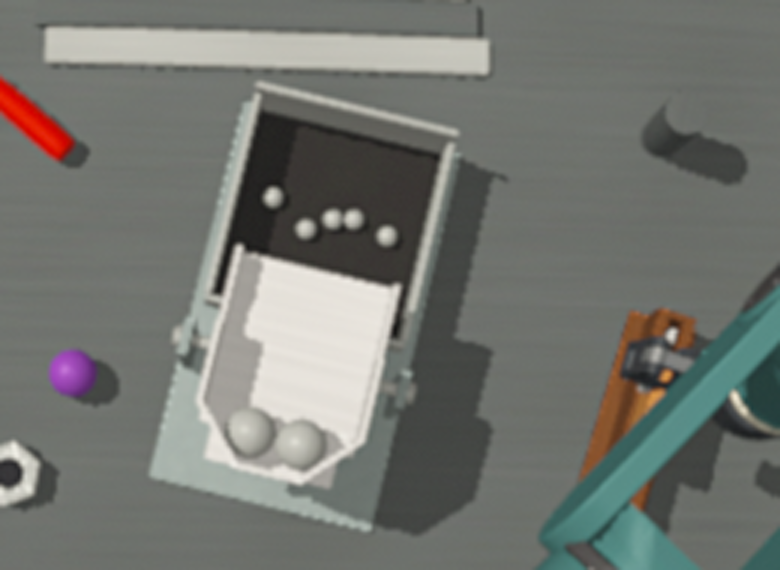

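All the views agree. The card hangs centred and upright in the rack, the five small balls are in the tray, both large balls are at the bowl's rear, and the other things haven't moved. Handing in.

```bash
python3 -c "
from bench import manip
print(manip.job_done(), manip.get_obs()['t'])"
```

```text
the job is handed in; nothing more can be done
the job is handed in; nothing more can be done
```

The job is done and handed in at about 21.7 s, well inside the 51 s limit; no verdict was reported. I took the smaller card from the rack and set it upright across the two low rims, about 30 mm back from the mouth end. I then pressed the bowl down to roughly 0.42 rad by my estimate.

- **Balls:** all five small balls ran out under the card into the tray. Both large balls stayed in and rolled back to the rear once the bowl was up.
- **Order:** the card stayed across the rims until the force on it had gone. I held it there about another second before lifting.
- **Card:** it hangs centred in its rack slot, handle seated, with the gripper open and clear above it.
- **Bench:** the other things look unmoved in the last scene and top pictures.
- **Forces:** the highest wrist reading I took was about 7 N, but I read it only at the end of each move.
- **Disagreements:** the wrist camera read 2–3 mm off the other views. The blade also sat about 2 mm off the slot's centre when I gripped it. I corrected for both before pressing and before hanging the card back.

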